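# Stack the seed tray and lock it with the catch

### The arm

A 6-joint arm with a two-finger parallel gripper is mounted at the origin on the work surface. World frame = base frame: x ahead of the robot, y to its left, z up, the work surface at z = 0. Lengths are in m, angles in rad, forces in N, time in s.
With the tool pointing down it reaches from about 0.35 to 0.8 m from the base axis. Payload 7.3 kg.
Tool frame: the origin (TCP) lies midway between the tips of the shut fingers; the grasp point (between the pads) lies 19 mm behind it; z points along the fingers, y is the line along which they close (so a half turn about z gives the same grasp; the last joint's range is limited). The gripper opens to 85 mm and grips with 20 to 120 N. Pads are 22 mm wide; open, the fingers measure 114 mm over their backs; the gripper's body (76 mm by 85 mm) begins 54 mm behind the grasp point. The pads swing forward as they close: fully open they stand 13 mm farther back than shut.
Start: joints at [-1.4, 0.342, 1.524, -0, 1.275, -0.146], TCP at [0.164, -0.499, 0.231] pointing down, gripper open.
Joint ranges: [-2.53, 2.53], [-0.77, 2.02], [0.04, 2.7], [-1, 4.14], [0.28, 2.66], [-3.11, 3.11]. Speed limits (rad/s): [2.57, 2.57, 3.14, 3.14, 3.14, 3.14].

### API

Orientations are given as a unit quaternion [x, y, z, w].
In Python, from rig import env gives the robot as it stands. The module is installed in compiled form; this text tells all that it offers.
- The arm moves only by the tool send_rows, never from a script. Its argument "targets" is a list of rows, each an object of numbers: "grip": the gripper command: -1 is fully open, 1 is shut, values between are in proportion; "dx", "dy", "dz": the shift along the world's x, y, z in mm; "turn": the turn about the world's z in degrees. A call has exactly 10 rows; each row shifts and turns the commanded pose from where the row before left it; what a row does not reach is not made up. A row lasts 1/12 s, in which the tool goes at most 41.7 mm and 7.16 degrees, less where a joint would pass 70% of its speed; a pose out of reach is approached as far as the arm can. A call is refused whole if a number of a shift passes 41.7 or a number of a turn 7.16, either way. A call with a gripper value outside its range is refused whole. The fingers move at their own pace and stop on an object; the grip force is fixed at half the most. Time passes only in rows, so rows that do not move let the fingers close, or fill a call up. It gives the time, the measured TCP pose, the force, the opening and the grip force at its end, in the units of the state.
- env.get_state(): the state, without advancing time (a new reading comes with each control period).
- env.read_camera(name): name is "scene" or "top"; returns (picture, depth): 480x640x3 uint8, red, green, blue; 480x640 float32, m along the optical axis (not along the pixel's ray), 0 where there is no reading.
- env.calibration(name): a dict with "mtx" (3x3 intrinsics, pixels), "world_from_camera" (4x4, takes a point from camera to world coordinates). Camera axes: x right, y up, looking along -z (the intrinsics and any distortion apply to the point x, -y, -z); pixel columns grow to the right and rows downward; lengths in m; the calibration is good to about 2 mm. A picture is of the moment at which its call begins. calibration takes no time and is no camera call.
- env.hand_in(): hands the job in; it is judged then, once.
The state is a dict: "time_s": time; "q": joint angles; "joint_vel": joint speeds; "effort": joint torques, N m; "tcp_pos": TCP position; "eef_rot": TCP orientation; "ft_force": force on the tool from outside, world axes, zero at the start; "torque": the same for the moment, N m; "finger_gap": opening from 0.0 (shut) to 1.0 (fully open); "finger_force": force on a finger pad.
Only numpy, scipy, OpenCV 4.12 (cv2) and the standard library are available. Lean on these libraries where they do the work, as an engineer would, in place of code of your own. Each camera call takes 0.05 s, during which the arm holds its last target. There are 200 camera calls.

### The job

Lift the handled black seed tray off the sloping rack and lower it level onto the fixed tray, so that its four corner lugs drop fully into the corner sockets; do not let it fall into place. Then lift the sliding catch over its bump, push it as far as it goes over the seated tray's rim and let it down. Leave everything else on the bench where it is.

Things in the scene. Friction and masses are not known exactly. Their poses are not given: they have to be found in the camera images.
- tray: The loose black plastic seed tray, 0.3 to 0.5 kg, open-topped: 180 mm along its x, 240 mm along its y, walls 50 mm high, 4 mm thick. Origin: centre of its underside; z up out of the tray. Under each corner, at x = +-73, y = +-103 mm, a round lug 15 mm in diameter, tapering to 8 mm, projects 11 mm below the underside. It starts on the rack tilted 30 degrees about its y axis, its low edge (-x) towards the robot. It is symmetrical: it may be seated either way round.
- tray_handle (a point): Centre of the tray's handle bar, 88 mm above the tray's underside on its z axis; axes as the tray's. The bar is of aluminium, rectangular: 16 mm thick along the tray's x, 110 mm long along its y, 24 mm high along its z, on two posts at y = +-48 mm. It stands wholly above the tray's rim, free all round.
- rack: The fixed wooden rack, 190 mm by 160 mm, 135 mm high. Origin on the bench under the middle of its slope. Two rails slope up at 30 degrees away from the robot along its +x; a lip along the low edge rises 18 mm above the rails, square to the slope, and stops the tray from sliding. The tray lies on the rails.
- base: The fixed lower seed tray, grey plastic with six cells, on its board, 180 mm along x, 240 mm along y, rim 60 mm above the bench. Origin on the bench under its centre, z up, the catch on its -x side. Four sockets 19 mm square and 16 mm deep open upward in the rim's corners at x = +-73, y = +-103 mm.
- base_seat (a point): Centre of the lower tray at rim height (60 mm above the bench), axes as the lower tray's: the loose tray's underside centre comes here when fully seated.
- catch_slide (a joint): Travel of the catch along the lower tray's +x (towards the tray), m: 0 fully drawn back, 0.045 fully home over the upper tray's rim, where it stops. A bump blocks it at about 0.004 unless the catch is lifted at least 10 mm; from about 0.027 on it is past the bump and can be let down. Friction about 1 N. As drawn back it is 12 mm clear of where the upper tray comes down.
- catch_lift (a joint): Lift of the catch straight up, m: 0 down, 0.020 at its top stop. Its weight and a spring pull it down with about 3 to 4 N.
- catch_tab (a point): Point to grip on the catch's upright black tab; moves with the catch; axes as the lower tray's. The tab is 14 mm thick along the lower tray's y, 30 mm long along its x, and spans from 26 mm below to 16 mm above this point, which is 150 mm above the bench when down. The tab's foot is a flat strap 26 mm wide and 10 mm thick lying along x; its underside passes 4 mm above the rim of the seated upper tray.
- trowel: Bystander: steel trowel with a wooden handle, 290 mm long, lying along x between the two trays, 28 mm high.
- jug: Bystander: white ceramic jug, 140 mm high, 96 mm wide, standing at the far side. Origin at the centre of its foot.
- spanner: Bystander: chrome spanner lying flat at the far side.
- flowerpot: Bystander: terracotta pot, 80 mm wide, 80 mm high, at the far side. Origin at the centre of its foot.
- smallpot: Bystander: small terracotta pot, 60 mm wide, 55 mm high, between the trays, beyond the trowel. Origin at the centre of its foot.

How it is judged:
By the outcome, as a careful person would: the job done as asked, in the order asked, and still so for the second after the job is handed in, with the robot touching nothing.
It also fails if it takes over 59 s, if anything falls off the work surface, if the arm or the gripper's body presses on something with over 40 N, if the wrist force passes 120 N, or if a joint passes its speed limit or range.

## Working session

There is one attempt and no reset: what is moved stays moved. The work goes in short steps, Python scripts to look and compute and a tool call to move; the robot and the scene stay as the last step left them, time stands still between calls to the robot, and variables do not carry over. Pictures are saved under pics/ and viewed, at most 10 in all, crops included, and the job is handed in when it is done.

Besides the shell and the picture viewer there is one more tool, called after ">>>" by a JSON object that holds its "api" and its "payload". send_rows: Moves the arm, as the interface text tells. Its arguments: {"type":"object","properties":{"targets":{"type":"array","items":{"type":"object","properties":{"grip":{"type":"number"},"dx":{"type":"number"},"dy":{"type":"number"},"dz":{"type":"number"},"turn":{"type":"number"}}}}},"required":["targets"]}

```bash
mkdir -p pics
cat > h.py <<'E'
import numpy as np, cv2
from rig import env
def cloud(name,d):
    c=env.calibration(name);K=np.array(c['mtx']);T=np.array(c['world_from_camera'])
    v,u=np.mgrid[0:480,0:640]
    p=np.stack([(u-K[0,2])/K[0,0]*d,-(v-K[1,2])/K[1,1]*d,-d],-1)
    w=p@T[:3,:3].T+T[:3,3]; w[d==0]=np.nan
    return w
def snap(tag):
    for n in ('scene','top'):
        im,d=env.read_camera(n); cv2.imwrite(f'pics/{tag}_{n}.png',im[:,:,::-1]); np.save(f'pics/{tag}_{n}.npy',d)
E
python3 - <<'E'
from h import *
snap('a')
for n in ('scene','top'):
    c=env.calibration(n);print(n,c)
s=env.get_state();print(s)
E
```

```text
scene {'mtx': array([[500.04155284,   0.        , 321.82220088],
       [  0.        , 500.04155284, 231.83895845],
       [  0.        ,   0.        ,   1.        ]]), 'world_from_camera': array([[-0.12584736, -0.68738865,  0.71530363,  1.170779  ],
       [ 0.99192781, -0.07589005,  0.10158698,  0.10331357],
       [-0.01554531,  0.72231402,  0.69139048,  0.66060683],
       [ 0.        ,  0.        ,  0.        ,  1.        ]])}
top {'mtx': array([[551.93556387,   0.        , 318.96814902],
       [  0.        , 551.93556387, 248.015011  ],
       [  0.        ,   0.        ,   1.        ]]), 'world_from_camera': array([[ 6.82790654e-02,  9.77168998e-01, -2.01193238e-01,
         3.91232135e-01],
       [-9.97665771e-01,  6.70761573e-02, -1.27983676e-02,
        -2.84747973e-03],
       [ 9.89101193e-04,  2.01597467e-01,  9.79467959e-01,
         1.14269542e+00],
       [ 0.00000000e+00,  0.00000000e+00,  0.00000000e+00,
         1.00000000e+00]])}
{'time_s': 0.1, 'q': array([-1.40000204e+00,  3.42646367e-01,  1.52492308e+00,  3.40273215e-05,
        1.27544595e+00, -1.45991862e-01]), 'joint_vel': array([ 0.00204026, -0.00183906, -0.00247958, -0.00031159,  0.00032726,
       -0.00030591]), 'effort': array([ 1.85298908e-03, -4.34445584e+01, -2.46491933e+01, -1.67108451e-04,
        4.67402555e-03,  8.42772209e-06]), 'tcp_pos': array([ 0.1635163 , -0.49849602,  0.23069839]), 'eef_rot': array([ 9.87482554e-01,  1.57726658e-01,  7.45055037e-06, -7.11518793e-04]), 'ft_force': array([-0.00575436,  0.30718269, -0.02849885]), 'torque': array([0.01499813, 0.00864546, 0.0514268 ]), 'finger_force': 0.0, 'finger_gap': 0.995318790047625}
```

View pics/a_top.png

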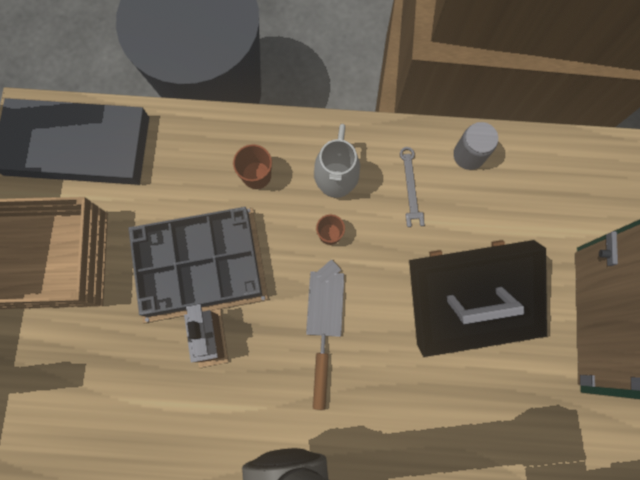

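View pics/a_scene.png

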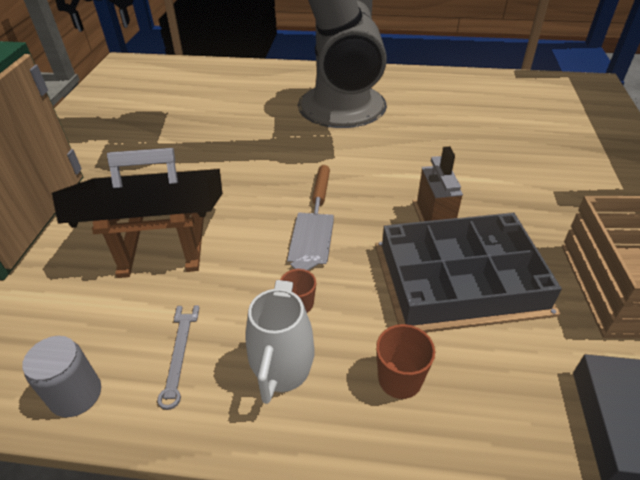

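The top view shows the black tray centred near (480,298) with its bar from (463,315) to (522,308). The base is near (197,262), and the catch with its black tab is near (202,335). The scene view shows the bar at (142,157) and the tab at (447,160).

Run:
```python
from h import *
W={n:cloud(n,np.load(f'pics/a_{n}.npy')) for n in('scene','top')}
I={n:cv2.imread(f'pics/a_{n}.png') for n in W}
def rect(p,t):
    r=cv2.minAreaRect((p[:,:2]*1000).astype(np.float32)); print(t,len(p),np.round(p.mean(0),4),'z',np.round(np.percentile(p[:,2],[2,50,98]),3),'rect',np.round(r[0],1),np.round(r[1],1),round(r[2],1))
def box(n,u0,v0,u1,v1,f,t):
    w=W[n][v0:v1,u0:u1].reshape(-1,3);c=I[n][v0:v1,u0:u1].reshape(-1,3).astype(int)
    m=f(w,c)&~np.isnan(w[:,0]); rect(w[m],t)
bright=lambda w,c:(c.min(1)>90)
box('top',440,280,530,330,bright,'bar top'); box('top',440,280,530,330,lambda w,c:bright(w,c)&(w[:,2]>.205),'bar top hi')
box('scene',100,140,185,190,lambda w,c:(c.min(1)>90)&(w[:,2]>.18),'bar scene')
box('top',405,235,555,360,lambda w,c:(c.max(1)<45)&(w[:,2]>.05),'tray top')
box('top',120,200,270,320,lambda w,c:(w[:,2]>.052)&(w[:,2]<.07)&(c.max(1)<110),'base top')
box('scene',370,205,560,325,lambda w,c:(w[:,2]>.052)&(w[:,2]<.07)&(c.max(1)<110),'base scene')
box('top',175,300,230,370,lambda w,c:(w[:,2]>.13)&(c.max(1)<70),'tab top')
box('scene',435,140,460,185,lambda w,c:(w[:,2]>.125)&(c.max(1)<60),'tab scene')
box('top',175,300,230,370,lambda w,c:(w[:,2]>.08),'catch top')
for n,(u0,v0,u1,v1) in {'top':(175,295,235,370)}.items():
    print(np.round(W[n][v0:v1:7,u0:u1:6,2]*1000))
```

```text
bar top 1010 [ 0.5027 -0.3     0.1572] z [0.095 0.168 0.175] rect [ 518.6 -317.9] [ 57.6 151.9] 13.0<stdin>:5: RuntimeWarning: Mean of empty slice.
  ret = um.true_divide(
Traceback (most recent call last):
IndexError: index -1 is out of bounds for axis 0 with size 0
```

Run:
```python
import cv2,numpy as np
a=cv2.imread('pics/a_top.png');b=cv2.imread('pics/a_scene.png')
f=lambda im,x,y,w,h:cv2.resize(im[y:y+h,x:x+w],(400,300),interpolation=cv2.INTER_CUBIC)
cv2.imwrite('pics/crop1.png',np.vstack([np.hstack([f(a,160,290,88,66),f(b,400,140,88,66)]),np.hstack([f(a,430,260,120,90),f(b,80,130,120,90)])]))
```

```text
(no output)
```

View pics/crop1.png

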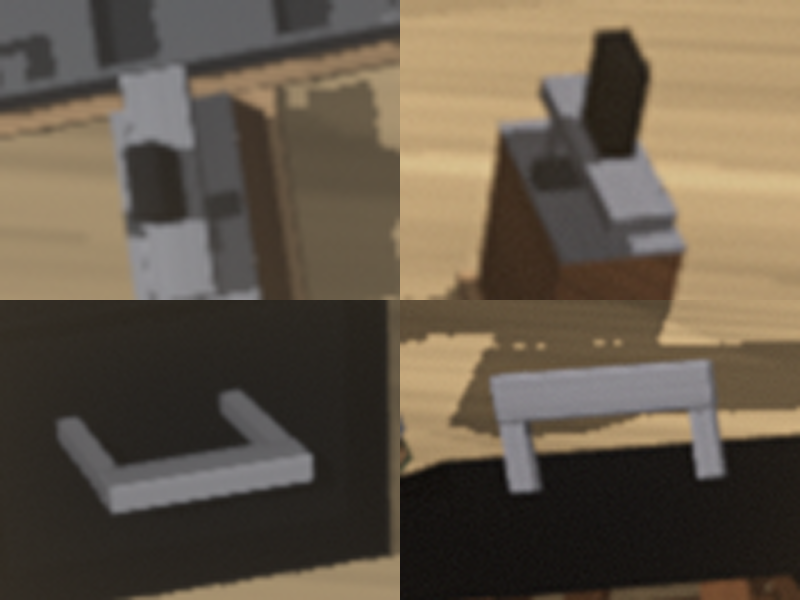

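The crops show the tab standing up from the strap, and the bar clear of the tray on two posts. The bar's depth reads lower than my threshold, so I'll measure it again.

```bash
cat > m.py <<'E'
from h import *
import sys
def load(tag):
    W={n:cloud(n,np.load(f'pics/{tag}_{n}.npy')) for n in('scene','top')}
    I={n:cv2.imread(f'pics/{tag}_{n}.png') for n in W}
    def box(n,u0,v0,u1,v1,f,t):
        w=W[n][v0:v1,u0:u1].reshape(-1,3);c=I[n][v0:v1,u0:u1].reshape(-1,3).astype(int)
        m=f(w,c)&~np.isnan(w[:,0]); p=w[m]
        if len(p)<5: print(t,'none');return p
        r=cv2.minAreaRect((p[:,:2]*1000).astype(np.float32)); print(t,len(p),np.round(p.mean(0),4),'z',np.round(np.percentile(p[:,2],[2,50,98]),3),'rect',np.round(r[0],1),np.round(r[1],1),round(r[2],1))
        return p
    return W,I,box
E
python3 - <<'E'
from m import *
W,I,box=load('a')
for n,b in(('top',(440,280,530,330)),('scene',(100,140,185,190))):
  for th in(.14,.16): box(n,*b,lambda w,c:(c.min(1)>80)&(w[:,2]>th)&(w[:,1]<-.2),f'bar {n} {th}')
p=box('top',405,235,555,360,lambda w,c:(c.max(1)<50)&(w[:,2]>.05),'tray top')
f=lambda w,c:(w[:,2]>.052)&(w[:,2]<.07)&(c.max(1)<120)&(w[:,0]>.3)
box('top',120,200,270,320,f,'base top')
box('scene',370,205,560,325,f,'base scene')
box('top',175,300,230,370,lambda w,c:(w[:,2]>.13),'tab top')
box('scene',435,140,460,185,lambda w,c:(w[:,2]>.13)&(c.max(1)<60),'tab scene')
box('top',175,300,230,370,lambda w,c:(w[:,2]>.08),'catch top')
print(np.round(W['top'][300:370:7,180:230:6,2]*1000))
print(np.round(W['top'][295:322:3,455:530:8,2]*1000))
print(np.round(W['scene'][148:172:3,100:185:8,2]*1000))
E
```

```text
bar top 0.14 869 [ 0.4971 -0.2995  0.1664] z [0.145 0.169 0.175] rect [ 499.8 -300.3] [ 30.2 109.9] 12.6
bar top 0.16 734 [ 0.4952 -0.3001  0.1688] z [0.161 0.169 0.175] rect [ 496.3 -301.1] [ 22.1 109.9] 13.2
bar scene 0.14 1132 [ 0.5095 -0.3015  0.1631] z [0.142 0.164 0.175] rect [ 544.1 -287.7] [121.8 112. ] 22.6
bar scene 0.16 762 [ 0.5075 -0.3024  0.1681] z [0.16  0.168 0.176] rect [ 543.8 -287. ] [121.8 110.5] 22.6
tray top 8990 [ 0.5389 -0.3132  0.0957] z [0.051 0.093 0.17 ] rect [ 527.6 -294.3] [175.4 240.8] 13.2
base top 1654 [0.5716 0.2637 0.0572] z [0.052 0.057 0.062] rect [556.  257.4] [215.8 241.1] 14.6
base scene 3516 [0.5805 0.2592 0.0574] z [0.052 0.058 0.065] rect [554.3 252.4] [229.7 241.7] 14.6
tab top 207 [0.4302 0.2221 0.1577] z [0.133 0.162 0.168] rect [430.5 224.3] [30.2 15.7] 14.5
tab scene 256 [0.4428 0.2201 0.1517] z [0.131 0.153 0.167] rect [438.5 220.1] [28.6 13.6] 21.1
catch top 1468 [0.4256 0.2183 0.1148] z [0.087 0.119 0.165] rect [428.2 223.7] [100.9  51.4] 14.1
[[ 48.  13.  10.  10.  11.  57.  58.  55.  40.]
 [ 63. 121. 121. 122.   8.   6.   8.   4.  
[... 632 characters left out ...]
. 165. 166. 172.  66.]
 [133. 148. 157. 165. 168. 170. 172. 171. 170.  59.]
 [130. 164. 169. 169. 175. 175. 171. 170. 165.  56.]
 [ 65. 173. 173. 171. 173. 168. 170. 165.  54.  54.]
 [ 60. 174. 169. 167. 169.  59.  51.  53.  55.  51.]]
[[  2.   1.   2.  -0.   2.  -0.  -1.  -0. 175. 171.   0.]
 [  1.   2.  -3. 174. 175. 174. 173. 173. 172. 169.   1.]
 [  3. 173. 171. 171. 171. 170. 171. 169. 167. 165.   2.]
 [  3. 169. 169. 166. 166. 165. 165. 165. 165. 162.   1.]
 [  0. 164. 163. 164. 161. 162. 160. 159. 157. 158.  -1.]
 [ -2. 159. 159. 157. 157. 157. 156.   2.  -1. 151.   1.]
 [  1.  -1. 154.   1.   2.   3.  -0.   1.   1. 148.   0.]
 [  1.   0. 149.  -1.   4.   2.  -0.   1.  -0. 143.   2.]]
```

>>> {"api": "send_rows", "payload": {"targets": [{"grip": -1, "dx": 15, "dy": 25, "dz": 0, "turn": 6}, {"grip": -1, "dx": 22, "dy": 30, "dz": 0, "turn": 7}, {"grip": -1, "dx": 22, "dy": 30, "dz": 0, "turn": 7}, {"grip": -1, "dx": 22, "dy": 30, "dz": 0, "turn": 7}, {"grip": -1, "dx": 22, "dy": 30, "dz": 0, "turn": 7}, {"grip": -1, "dx": 30, "dy": 20, "dz": 0, "turn": 7}, {"grip": -1, "dx": 30, "dy": 15, "dz": 0, "turn": 7}, {"grip": -1, "dx": 30, "dy": 10, "dz": 0, "turn": 7}, {"grip": -1, "dx": 30, "dy": 5, "dz": 0, "turn": 7}, {"grip": -1, "dx": 30, "dy": 3, "dz": 0, "turn": 7}]}}

```text
time_s: 0.93
tcp_pos: [0.4179, -0.2995, 0.2313]
eef_rot: [0.722, 0.692, 0.0, -0.0]
ft_force: [0.7, -1.2, 0.5]
finger_gap: 0.999
finger_force: 0.0
```

Run:
```python
from m import *
W,I,box=load('a')
def fit(n,b):
    u0,v0,u1,v1=b
    w=W[n];c=I[n].max(2).astype(int)
    m=np.zeros((480,640),np.uint8); z=w[...,2]
    m[v0:v1,u0:u1]=((z>.045)&(z<.075)&(c<130))[v0:v1,u0:u1]
    m=cv2.morphologyEx(m,cv2.MORPH_OPEN,np.ones((3,3)))
    k,l,s,_=cv2.connectedComponentsWithStats(m); i=1+np.argmax(s[1:,4])
    m=l==i
    p=w[m]; p=p[p[:,2]>.053]
    yaw=np.deg2rad(14.)
    for yaw in np.deg2rad([12,13,14,15,16]):
        R=np.array([[np.cos(yaw),np.sin(yaw)],[-np.sin(yaw),np.cos(yaw)]])
        q=p[:,:2]@R.T; lo,hi=np.percentile(q,[.7,99.3],axis=0)
        print(n,np.rad2deg(yaw),len(p),'size',np.round((hi-lo)*1000,1),'ctr',np.round((lo+hi)/2@R*1000,1))
    return p
fit('top',(120,200,270,320));fit('scene',(370,205,560,325))
```

```text
top 12.000000000000002 630 size [182.1  91.3] ctr [553.6 335.9]
top 13.0 630 size [181.2  91.7] ctr [553.8 334.6]
top 14.0 630 size [180.5  92. ] ctr [554.3 333.3]
top 14.999999999999998 630 size [180.2  93.1] ctr [554.8 332.4]
top 16.0 630 size [179.9  95.1] ctr [555.1 332. ]
scene 12.000000000000002 2838 size [186.4 244.2] ctr [578.7 258.1]
scene 13.0 2838 size [183.7 242.1] ctr [578.4 258.2]
scene 14.0 2838 size [181.4 240.4] ctr [577.9 258.2]
scene 14.999999999999998 2838 size [181.1 239.9] ctr [577.5 258. ]
scene 16.0 2838 size [183.5 241. ] ctr [577.7 257.6]
```

>>> {"api": "send_rows", "payload": {"targets": [{"grip": -1, "dx": 16, "dy": 0, "dz": 0, "turn": 3}, {"grip": -1, "dx": 16, "dy": 0, "dz": 0, "turn": 3}, {"grip": -1, "dx": 16, "dy": 0, "dz": 0, "turn": 3}, {"grip": -1, "dx": 16, "dy": 0, "dz": 0, "turn": 3}, {"grip": -1, "dx": 16, "dy": -1, "dz": 0, "turn": 3.4}, {"grip": -1, "dx": 0, "dy": 0, "dz": -10}, {"grip": -1, "dx": 0, "dy": 0, "dz": -10}, {"grip": -1, "dx": 0, "dy": 0, "dz": -10}, {"grip": -1, "dx": 0, "dy": 0, "dz": -10}, {"grip": -1, "dx": 0, "dy": 0, "dz": -10}]}}

```text
$.targets[5]: bad value
```

Run:
```python
from m import *
W,I,box=load('a')
w=W['top'];z=w[...,2]
m=np.zeros((480,640),bool);m[200:322,120:272]=True
m&=(z>.05)&(z<.07)&(I['top'].max(2)<130)
p=w[m][:,:2]
for yaw in np.deg2rad([13.5,14.5,15.5]):
    R=np.array([[np.cos(yaw),np.sin(yaw)],[-np.sin(yaw),np.cos(yaw)]])
    q=p@R.T; q0=np.array([.5777,.2581])@R.T
    k=(abs(q-q0)<[.105,.135]).all(1); q=q[k]; lo,hi=np.percentile(q,[.7,99.3],axis=0)
    print(np.rad2deg(yaw),k.sum(),(hi-lo)*1000,((lo+hi)/2@R*1000))
```

```text
13.5 2009 [182.25134237 240.91089444] [572.63627491 261.14770617]
14.500000000000002 2009 [180.15945336 239.43556434] [572.87482845 261.21881716]
15.5 2009 [182.12302219 240.02695049] [572.79588384 260.91799881]
```

>>> {"api": "send_rows", "payload": {"targets": [{"grip": -1, "dx": 16, "dy": 0, "dz": 0, "turn": 3}, {"grip": -1, "dx": 16, "dy": 0, "dz": 0, "turn": 3}, {"grip": -1, "dx": 16, "dy": 0, "dz": 0, "turn": 3}, {"grip": -1, "dx": 16, "dy": 0, "dz": 0, "turn": 3}, {"grip": -1, "dx": 16, "dy": -1, "dz": 0, "turn": 3.4}, {"grip": -1, "dx": 0, "dy": 0, "dz": -10, "turn": 0}, {"grip": -1, "dx": 0, "dy": 0, "dz": -10, "turn": 0}, {"grip": -1, "dx": 0, "dy": 0, "dz": -10, "turn": 0}, {"grip": -1, "dx": 0, "dy": 0, "dz": -10, "turn": 0}, {"grip": -1, "dx": 0, "dy": 0, "dz": -10, "turn": 0}]}}

```text
time_s: 1.77
tcp_pos: [0.4956, -0.3018, 0.1799]
eef_rot: [0.626, 0.78, -0.0, -0.001]
ft_force: [-0.6, -0.4, -0.8]
finger_gap: 0.998
finger_force: 0.0
```

Run:
```python
from h import *
snap('b')
a=cv2.imread('pics/b_top.png');b=cv2.imread('pics/b_scene.png')
f=lambda im,x,y,w,h:cv2.resize(im[y:y+h,x:x+w],(400,300),interpolation=cv2.INTER_CUBIC)
cv2.imwrite('pics/crop2.png',np.hstack([f(a,400,220,160,120),f(b,60,90,160,120)]))
print(env.get_state()['tcp_pos'])
```

```text
[ 0.49518832 -0.30130478  0.17908932]
```

View pics/crop2.png

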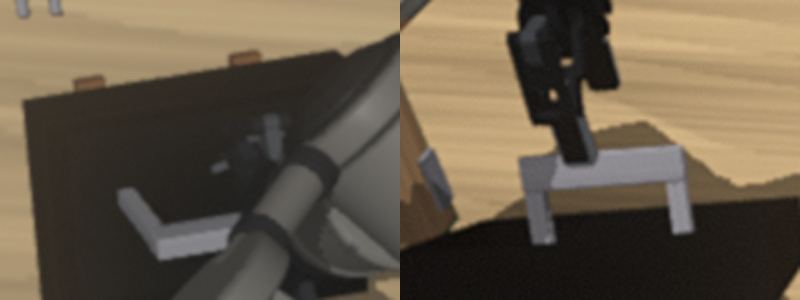

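The crop shows one finger in front of the bar's middle (575,150 in the right half), so the fingers straddle the bar. I'll go down and close.

>>> {"api": "send_rows", "payload": {"targets": [{"grip": -1, "dx": 2, "dy": 0, "dz": -8, "turn": 0}, {"grip": -1, "dx": 0, "dy": 1, "dz": -8, "turn": 0}, {"grip": -1, "dx": 0, "dy": 0, "dz": -8, "turn": 0}, {"grip": -1, "dx": 0, "dy": 0, "dz": -8, "turn": 0}, {"grip": -1, "dx": 0, "dy": 0, "dz": -5, "turn": 0}, {"grip": 0.0, "dx": 0, "dy": 0, "dz": 0, "turn": 0}, {"grip": 0.1, "dx": 0, "dy": 0, "dz": 0, "turn": 0}, {"grip": 0.2, "dx": 0, "dy": 0, "dz": 0, "turn": 0}, {"grip": 0.3, "dx": 0, "dy": 0, "dz": 0, "turn": 0}, {"grip": 0.3, "dx": 0, "dy": 0, "dz": 0, "turn": 0}]}}

```text
time_s: 2.7
tcp_pos: [0.4988, -0.3011, 0.1448]
eef_rot: [0.626, 0.78, 0.0, 0.0]
ft_force: [-0.7, 0.1, -0.3]
finger_gap: 0.351
finger_force: 0.0
```

>>> {"api": "send_rows", "payload": {"targets": [{"grip": 1, "dx": 0, "dy": 0, "dz": 0, "turn": 0}, {"grip": 1, "dx": 0, "dy": 0, "dz": 0, "turn": 0}, {"grip": 1, "dx": 0, "dy": 0, "dz": 0, "turn": 0}, {"grip": 1, "dx": 0, "dy": 0, "dz": 0, "turn": 0}, {"grip": 1, "dx": 0, "dy": 0, "dz": 0, "turn": 0}, {"grip": 1, "dx": 0, "dy": 0, "dz": 2, "turn": 0}, {"grip": 1, "dx": 0, "dy": 0, "dz": 3, "turn": 0}, {"grip": 1, "dx": 0, "dy": 0, "dz": 3, "turn": 0}, {"grip": 1, "dx": 0, "dy": 0, "dz": 3, "turn": 0}, {"grip": 1, "dx": 0, "dy": 0, "dz": 3, "turn": 0}]}}

```text
time_s: 3.53
tcp_pos: [0.4977, -0.3008, 0.1581]
eef_rot: [0.626, 0.78, -0.0, -0.001]
ft_force: [0.2, -0.8, -4.6]
finger_gap: 0.255
finger_force: 58.6
```

>>> {"api": "send_rows", "payload": {"targets": [{"grip": 1, "dx": 0, "dy": 0, "dz": 5, "turn": 0}, {"grip": 1, "dx": 0, "dy": 0, "dz": 8, "turn": 0}, {"grip": 1, "dx": 0, "dy": 0, "dz": 10, "turn": 0}, {"grip": 1, "dx": 0, "dy": 0, "dz": 12, "turn": 0}, {"grip": 1, "dx": 0, "dy": 0, "dz": 12, "turn": 0}, {"grip": 1, "dx": 0, "dy": 0, "dz": 12, "turn": 0}, {"grip": 1, "dx": 0, "dy": 0, "dz": 12, "turn": 0}, {"grip": 1, "dx": 0, "dy": 0, "dz": 12, "turn": 0}, {"grip": 1, "dx": 0, "dy": 0, "dz": 6, "turn": 0}, {"grip": 1, "dx": 0, "dy": 0, "dz": 0, "turn": 0}]}}

```text
time_s: 4.37
tcp_pos: [0.4991, -0.3014, 0.2496]
eef_rot: [0.626, 0.78, -0.0, 0.002]
ft_force: [0.6, -0.2, -4.3]
finger_gap: 0.255
finger_force: 59.0
```

Run:
```python
from m import *
snap('c'); print(env.get_state()['torque'],env.get_state()['finger_gap'])
```

```text
[-0.01956232  0.14145688 -0.00312428] 0.25483863823175384
```

View pics/c_scene.png

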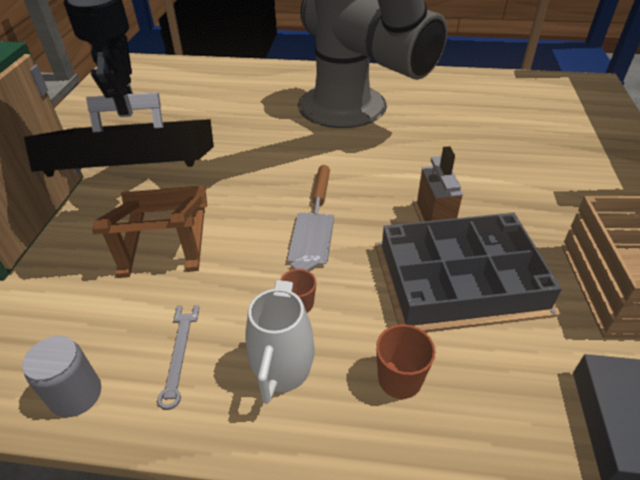

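The tray (121,145) is off the rack and held, apparently still tilted. I'll measure the tilt from its far wall and floor.

```bash
cat > tilt.py <<'E'
from m import *
def tilt(tag,yaw,ctr):
    W,I,_=load(tag)
    R=np.array([[np.cos(yaw),np.sin(yaw)],[-np.sin(yaw),np.cos(yaw)]])
    for n in W:
        w=W[n].reshape(-1,3);c=I[n].reshape(-1,3).max(1)
        q=np.c_[(w[:,:2]-ctr)@R.T,w[:,2]]
        m=(c<55)&(abs(q[:,0])<.15)&(abs(q[:,1])<.14)&(q[:,2]>.06)
        q=q[m]
        if n=='scene':
            q=q[(abs(q[:,1])<.11)]
        print(n,len(q))
        # histogram of local planes: x-z profile along slices
        for lo,hi in ((-.11,-.07),(.07,.11)):
            s=q[(q[:,1]>lo)&(q[:,1]<hi)]
            b=np.round(s[:,0]/.01).astype(int)
            print([(int(k)*10,*np.round(np.percentile(s[b==k,2],[5,50,95])*1000).astype(int).tolist()) for k in np.unique(b) if (b==k).sum()>8])
E
python3 - <<'E'
from tilt import *
tilt('c',np.deg2rad(13.2),np.array([.499,-.301]))
E
```

```text
scene 10093
[(-60, 186, 189, 191), (-50, 185, 187, 191), (100, 260, 268, 274), (110, 221, 251, 262), (120, 230, 236, 244)]
[(-60, 185, 188, 190), (-50, 185, 189, 191), (100, 260, 268, 273), (110, 221, 251, 261), (120, 230, 236, 243)]
top 12152
[(-60, 176, 184, 190), (-50, 158, 166, 175), (-40, 150, 153, 156), (60, 198, 201, 204), (70, 202, 206, 210), (80, 208, 211, 216), (90, 214, 218, 270), (100, 219, 254, 265), (110, 231, 239, 248)]
[(-60, 177, 184, 190), (-50, 157, 168, 176), (-40, 148, 151, 157), (-30, 151, 155, 591), (-20, 157, 162, 593), (-10, 161, 165, 589), (0, 166, 170, 583), (10, 172, 178, 583), (20, 177, 181, 578), (30, 182, 185, 189), (40, 187, 190, 194), (50, 192, 196, 199), (60, 197, 201, 205), (70, 202, 206, 210), (80, 208, 212, 216), (90, 213, 218, 271), (100, 218, 258, 269), (110, 234, 242, 251)]
```

The floor rises 27°, so friction has jammed the tray in the pads and it did not level itself. I'll carry it to the clear bench in front of the rack. There I can set its low lugs down and drag it towards +x while lowering, which turns it level in the grip.

>>> {"api": "send_rows", "payload": {"targets": [{"grip": 1, "dx": -12, "dy": 0, "dz": 0, "turn": 0}, {"grip": 1, "dx": -25, "dy": 0, "dz": 0, "turn": 0}, {"grip": 1, "dx": -28, "dy": 0, "dz": 0, "turn": 0}, {"grip": 1, "dx": -28, "dy": 0, "dz": 0, "turn": 0}, {"grip": 1, "dx": -28, "dy": 0, "dz": 0, "turn": 0}, {"grip": 1, "dx": -28, "dy": 0, "dz": -5, "turn": 0}, {"grip": 1, "dx": -28, "dy": 0, "dz": -10, "turn": 0}, {"grip": 1, "dx": -28, "dy": 0, "dz": -10, "turn": 0}, {"grip": 1, "dx": -28, "dy": 0, "dz": -10, "turn": 0}, {"grip": 1, "dx": -15, "dy": 0, "dz": -10, "turn": 0}]}}

```text
time_s: 5.3
tcp_pos: [0.2482, -0.2998, 0.2014]
eef_rot: [0.626, 0.78, 0.0, -0.001]
ft_force: [3.2, 0.8, -4.5]
finger_gap: 0.224
finger_force: 58.2
```

>>> {"api": "send_rows", "payload": {"targets": [{"grip": 1, "dx": 0, "dy": 0, "dz": -15, "turn": 0}, {"grip": 1, "dx": 0, "dy": 0, "dz": -15, "turn": 0}, {"grip": 1, "dx": 0, "dy": 0, "dz": -15, "turn": 0}, {"grip": 1, "dx": 0, "dy": 0, "dz": -15, "turn": 0}, {"grip": 1, "dx": 0, "dy": 0, "dz": -12, "turn": 0}, {"grip": 1, "dx": 0, "dy": 0, "dz": -10, "turn": 0}, {"grip": 1, "dx": 0, "dy": 0, "dz": -6, "turn": 0}, {"grip": 1, "dx": 0, "dy": 0, "dz": -4, "turn": 0}, {"grip": 1, "dx": 0, "dy": 0, "dz": -3, "turn": 0}, {"grip": 1, "dx": 0, "dy": 0, "dz": 0, "turn": 0}]}}

```text
time_s: 6.13
tcp_pos: [0.2505, -0.3008, 0.1071]
eef_rot: [0.626, 0.78, 0.0, -0.0]
ft_force: [-0.4, 0.0, -4.2]
finger_gap: 0.174
finger_force: 63.5
```

Run:
```python
from tilt import *
snap('d'); print(env.get_state()['finger_gap'],env.get_state()['torque'])
tilt('d',np.deg2rad(13.2),env.get_state()['tcp_pos'][:2])
```

```text
0.16940398487961322 [ 0.04684706  0.04081865 -0.01763713]
scene 4081
[(-90, 61, 68, 77), (-80, 67, 73, 78), (90, 61, 70, 78)]
[(-90, 60, 68, 76), (-80, 61, 70, 78), (90, 62, 71, 79)]
top 3556
[(80, 62, 76, 79), (90, 64, 74, 81)]
[(80, 76, 76, 80), (90, 62, 76, 80)]
```

The rims on both sides are at the same height (about 78 mm), so gravity and inertia have already levelled the tray. Next I'll lift it high and carry it over to the base.

>>> {"api": "send_rows", "payload": {"targets": [{"grip": 1, "dx": 0, "dy": 0, "dz": 10, "turn": 0}, {"grip": 1, "dx": 0, "dy": 0, "dz": 25, "turn": 0}, {"grip": 1, "dx": 0, "dy": 0, "dz": 30, "turn": 0}, {"grip": 1, "dx": 0, "dy": 0, "dz": 30, "turn": 0}, {"grip": 1, "dx": 4, "dy": 8, "dz": 30, "turn": 0}, {"grip": 1, "dx": 8, "dy": 15, "dz": 25, "turn": 0}, {"grip": 1, "dx": 12, "dy": 20, "dz": 18, "turn": 0}, {"grip": 1, "dx": 15, "dy": 24, "dz": 10, "turn": 0}, {"grip": 1, "dx": 16, "dy": 24, "dz": 0, "turn": 0}, {"grip": 1, "dx": 16, "dy": 24, "dz": 0, "turn": 0}]}}

```text
time_s: 7.07
tcp_pos: [0.3221, -0.185, 0.2867]
eef_rot: [0.626, 0.78, -0.0, 0.002]
ft_force: [-0.7, 0.1, -3.5]
finger_gap: 0.173
finger_force: 63.6
```

>>> {"api": "send_rows", "payload": {"targets": [{"grip": 1, "dx": 18, "dy": 28, "dz": 0, "turn": 0.2}, {"grip": 1, "dx": 18, "dy": 28, "dz": 0, "turn": 0.2}, {"grip": 1, "dx": 18, "dy": 28, "dz": 0, "turn": 0.2}, {"grip": 1, "dx": 18, "dy": 28, "dz": 0, "turn": 0.2}, {"grip": 1, "dx": 18, "dy": 28, "dz": 0, "turn": 0.2}, {"grip": 1, "dx": 18, "dy": 28, "dz": 0, "turn": 0.2}, {"grip": 1, "dx": 18, "dy": 28, "dz": 0, "turn": 0.2}, {"grip": 1, "dx": 18, "dy": 28, "dz": 0, "turn": 0.2}, {"grip": 1, "dx": 18, "dy": 28, "dz": 0, "turn": 0.2}, {"grip": 1, "dx": 18, "dy": 28, "dz": 0, "turn": 0.2}]}}

```text
time_s: 7.9
tcp_pos: [0.502, 0.0958, 0.2857]
eef_rot: [0.612, 0.791, 0.0, 0.0]
ft_force: [0.2, -0.5, -4.3]
finger_gap: 0.172
finger_force: 63.6
```

>>> {"api": "send_rows", "payload": {"targets": [{"grip": 1, "dx": 18, "dy": 28, "dz": 0, "turn": 0}, {"grip": 1, "dx": 16, "dy": 27, "dz": 0, "turn": 0}, {"grip": 1, "dx": 14, "dy": 25, "dz": 0, "turn": 0}, {"grip": 1, "dx": 12, "dy": 22, "dz": 0, "turn": 0}, {"grip": 1, "dx": 8, "dy": 18, "dz": 0, "turn": 0}, {"grip": 1, "dx": 5, "dy": 12, "dz": 0, "turn": 0}, {"grip": 1, "dx": 2, "dy": 6, "dz": 0, "turn": 0}, {"grip": 1, "dx": 0, "dy": 2, "dz": 0, "turn": 0}, {"grip": 1, "dx": 0, "dy": 0, "dz": 0, "turn": 0}, {"grip": 1, "dx": 0, "dy": 0, "dz": 0, "turn": 0}]}}

```text
time_s: 8.73
tcp_pos: [0.5763, 0.2334, 0.2855]
eef_rot: [0.612, 0.791, -0.0, 0.0]
ft_force: [0.8, -0.1, -4.5]
finger_gap: 0.172
finger_force: 63.6
```

Run:
```python
from m import *
snap('e')
W,I,_=load('e'); t=env.get_state()['tcp_pos']; print(t)
yaw=np.deg2rad(14.5)
R=np.array([[np.cos(yaw),np.sin(yaw)],[-np.sin(yaw),np.cos(yaw)]])
for n in W:
    w=W[n].reshape(-1,3);c=I[n].reshape(-1,3).max(1)
    for zlo,zhi in((.245,.275),(.25,.27)):
        q=np.c_[(w[:,:2]-t[:2])@R.T,w[:,2]]
        m=(c<60)&(q[:,2]>zlo)&(q[:,2]<zhi)&(abs(q[:,0])<.11)&(abs(q[:,1])<.14);q=q[m]
        for y,rg in(('all',(-1,1)),('-y',(-.115,-.08)),('+y',(.08,.115))):
            s=q[(q[:,1]>rg[0])&(q[:,1]<rg[1])]
            if len(s)>20: print(n,zlo,y,len(s),'x',np.round(np.percentile(s[:,0],[.7,99.3])*1000,1),'y',np.round(np.percentile(s[:,1],[.7,99.3])*1000,1))
    q=np.c_[(w[:,:2]-t[:2])@R.T,w[:,2]]
    m=(c<60)&(q[:,2]>.19)&(abs(q[:,1])<.14)
    for lo,hi in((-.1,-.08),(.08,.1)):
        k=m&(q[:,0]>lo)&(q[:,0]<hi)
        if k.sum()>20: print(n,'rim z at x',lo,np.round(np.percentile(q[k,2],[50,90,97])*1000,1))
a=I['top'];b=I['scene']
f=lambda im,x,y,w,h:cv2.resize(im[y:y+h,x:x+w],(400,300),interpolation=cv2.INTER_CUBIC)
cv2.imwrite('pics/crop3.png',np.hstack([f(a,80,150,240,180),f(b,340,80,240,180)]))
```

```text
[0.576417  0.2332085 0.2856776]
scene 0.245 all 3232 x [-88.2  91.3] y [-124.3  114.2]
scene 0.245 -y 398 x [-88.3  91.6] y [-114.6  -80.2]
scene 0.245 +y 933 x [-87.8  90.8] y [ 80.9 114.6]
scene 0.25 all 2192 x [-88.1  91.2] y [-124.3  114.2]
scene 0.25 -y 252 x [-88.2  91.5] y [-114.6  -80.2]
scene 0.25 +y 623 x [-87.9  90.7] y [ 80.9 114.6]
scene rim z at x -0.1 [231.3 253.6 256.5]
scene rim z at x 0.08 [234.3 254.8 256.5]
top 0.245 all 1053 x [-93.   86.2] y [-120.7  117.5]
top 0.245 -y 145 x [-93.3  86. ] y [-114.7  -80.4]
top 0.245 +y 39 x [-52.1  57. ] y [114.1 115. ]
top 0.25 all 852 x [-92.9  86.4] y [-120.7  117.6]
top 0.25 -y 112 x [-93.   86.2] y [-114.7  -80.3]
top 0.25 +y 27 x [-52.7  57.4] y [114.2 115. ]
top rim z at x -0.1 [255.2 615.1 616.3]
top rim z at x 0.08 [232.6 253.6 255.7]
```

View pics/crop3.png

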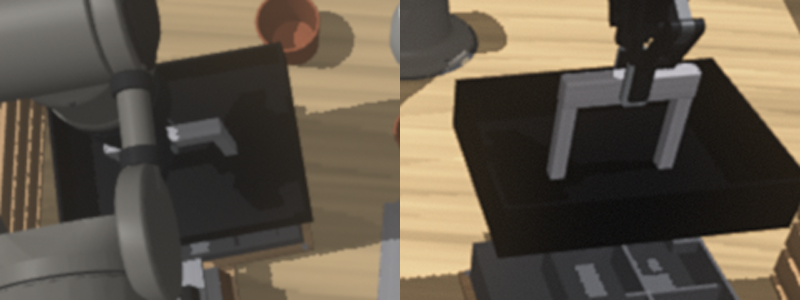

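The tray is level over the base. Both cameras show equal and opposite bias, and averaging them gives a shift of dx −1, dy +30 mm.

>>> {"api": "send_rows", "payload": {"targets": [{"grip": 1, "dx": -1, "dy": 5, "dz": 0, "turn": 0}, {"grip": 1, "dx": 0, "dy": 10, "dz": 0, "turn": 0}, {"grip": 1, "dx": 0, "dy": 10, "dz": 0, "turn": 0}, {"grip": 1, "dx": 0, "dy": 5, "dz": -5, "turn": 0}, {"grip": 1, "dx": 0, "dy": 0, "dz": -15, "turn": 0}, {"grip": 1, "dx": 0, "dy": 0, "dz": -20, "turn": 0}, {"grip": 1, "dx": 0, "dy": 0, "dz": -25, "turn": 0}, {"grip": 1, "dx": 0, "dy": 0, "dz": -25, "turn": 0}, {"grip": 1, "dx": 0, "dy": 0, "dz": -20, "turn": 0}, {"grip": 1, "dx": 0, "dy": 0, "dz": -10, "turn": 0}]}}

```text
time_s: 9.67
tcp_pos: [0.5739, 0.2644, 0.1616]
eef_rot: [0.612, 0.791, -0.002, -0.002]
ft_force: [-1.0, 0.0, -3.8]
finger_gap: 0.17
finger_force: 63.5
```

Run:
```python
from m import *
snap('f')
W,I,_=load('f'); t=env.get_state()['tcp_pos']; print(t)
yaw=np.deg2rad(14.5)
R=np.array([[np.cos(yaw),np.sin(yaw)],[-np.sin(yaw),np.cos(yaw)]])
h=t[2]-.0297
for n in W:
    w=W[n].reshape(-1,3);c=I[n].reshape(-1,3).max(1)
    q=np.c_[(w[:,:2]-t[:2])@R.T,w[:,2]]
    for nm,z,lim in(('tray',h,60),('base',.06,130)):
        s=q[(c<lim)&(abs(q[:,2]-z)<.008)&(abs(q[:,0])<.105)&(abs(q[:,1])<.133)]
        print(n,nm,len(s),'x',np.round(np.percentile(s[:,0],[.7,99.3])*1000,1),'y',np.round(np.percentile(s[:,1],[.7,99.3])*1000,1))
cv2.imwrite('pics/crop4.png',cv2.resize(I['scene'][130:330,360:580],(770,700))[:600])
```

```text
[0.57436885 0.2643076  0.1629653 ]
scene tray 1986 x [-89.   90.9] y [-124.6  115. ]
scene base 1453 x [-83.7  92.3] y [-127.   112.5]
top tray 587 x [-94.   84.8] y [-120.7  117.2]
top base 261 x [-92.5  85.7] y [-122.6   23.7]
```

View pics/crop4.png

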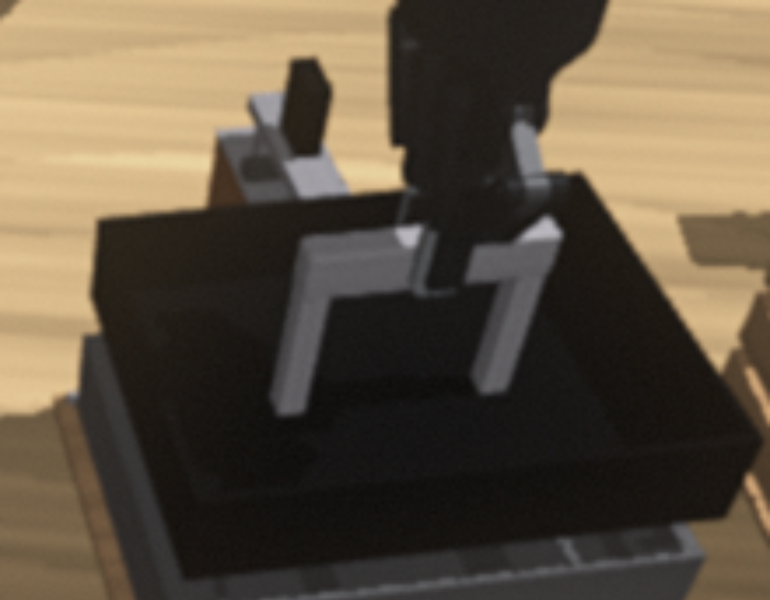

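The tray hangs just above the base, and its rim lines up with the base edges to about 2 mm. Correction: dx +1.7, dy −1.8 mm, then down slowly.

>>> {"api": "send_rows", "payload": {"targets": [{"grip": 1, "dx": 1.7, "dy": -1.8, "dz": 0, "turn": 0}, {"grip": 1, "dx": 0, "dy": 0, "dz": -2, "turn": 0}, {"grip": 1, "dx": 0, "dy": 0, "dz": -2, "turn": 0}, {"grip": 1, "dx": 0, "dy": 0, "dz": -2, "turn": 0}, {"grip": 1, "dx": 0, "dy": 0, "dz": -2, "turn": 0}, {"grip": 1, "dx": 0, "dy": 0, "dz": -2, "turn": 0}, {"grip": 1, "dx": 0, "dy": 0, "dz": -2, "turn": 0}, {"grip": 1, "dx": 0, "dy": 0, "dz": -2, "turn": 0}, {"grip": 1, "dx": 0, "dy": 0, "dz": -2, "turn": 0}, {"grip": 1, "dx": 0, "dy": 0, "dz": 0, "turn": 0}]}}

```text
time_s: 10.6
tcp_pos: [0.577, 0.2622, 0.1487]
eef_rot: [0.612, 0.791, -0.0, -0.0]
ft_force: [0.5, 0.0, -4.5]
finger_gap: 0.168
finger_force: 63.5
```

>>> {"api": "send_rows", "payload": {"targets": [{"grip": 1, "dx": 0, "dy": 0, "dz": -1, "turn": 0}, {"grip": 1, "dx": 0, "dy": 0, "dz": -1, "turn": 0}, {"grip": 1, "dx": 0, "dy": 0, "dz": -1, "turn": 0}, {"grip": 1, "dx": 0, "dy": 0, "dz": -1, "turn": 0}, {"grip": 1, "dx": 0, "dy": 0, "dz": -1, "turn": 0}, {"grip": 1, "dx": 0, "dy": 0, "dz": -1, "turn": 0}, {"grip": 1, "dx": 0, "dy": 0, "dz": 0, "turn": 0}, {"grip": 1, "dx": 0, "dy": 0, "dz": 0, "turn": 0}, {"grip": 1, "dx": 0, "dy": 0, "dz": 0, "turn": 0}, {"grip": 1, "dx": 0, "dy": 0, "dz": 0, "turn": 0}]}}

```text
time_s: 11.43
tcp_pos: [0.5773, 0.2623, 0.1434]
eef_rot: [0.612, 0.791, 0.0, 0.0]
ft_force: [-0.5, -0.1, -5.1]
finger_gap: 0.171
finger_force: 63.6
```

>>> {"api": "send_rows", "payload": {"targets": [{"grip": 1, "dx": 0, "dy": 0, "dz": -1, "turn": 0}, {"grip": 1, "dx": 0, "dy": 0, "dz": -1, "turn": 0}, {"grip": 1, "dx": 0, "dy": 0, "dz": -1, "turn": 0}, {"grip": 1, "dx": 0, "dy": 0, "dz": -1, "turn": 0}, {"grip": 1, "dx": 0, "dy": 0, "dz": 0, "turn": 0}, {"grip": 1, "dx": 0, "dy": 0, "dz": 0, "turn": 0}, {"grip": 1, "dx": 0, "dy": 0, "dz": 0, "turn": 0}, {"grip": 1, "dx": 0, "dy": 0, "dz": 0, "turn": 0}, {"grip": 1, "dx": 0, "dy": 0, "dz": 0, "turn": 0}, {"grip": 1, "dx": 0, "dy": 0, "dz": 0, "turn": 0}]}}

```text
time_s: 12.27
tcp_pos: [0.5773, 0.2623, 0.1393]
eef_rot: [0.612, 0.791, 0.0, 0.0]
ft_force: [0.2, -0.2, -4.0]
finger_gap: 0.17
finger_force: 63.6
```

>>> {"api": "send_rows", "payload": {"targets": [{"grip": 1, "dx": 0, "dy": 0, "dz": -0.5, "turn": 0}, {"grip": 1, "dx": 0, "dy": 0, "dz": -0.5, "turn": 0}, {"grip": 1, "dx": 0, "dy": 0, "dz": -0.5, "turn": 0}, {"grip": 1, "dx": 0, "dy": 0, "dz": -0.5, "turn": 0}, {"grip": 1, "dx": 0, "dy": 0, "dz": 0, "turn": 0}, {"grip": 1, "dx": 0, "dy": 0, "dz": 0, "turn": 0}, {"grip": 1, "dx": 0, "dy": 0, "dz": 0, "turn": 0}, {"grip": 1, "dx": 0, "dy": 0, "dz": 0, "turn": 0}, {"grip": 1, "dx": 0, "dy": 0, "dz": 0, "turn": 0}, {"grip": 1, "dx": 0, "dy": 0, "dz": 0, "turn": 0}]}}

```text
time_s: 13.1
tcp_pos: [0.5772, 0.2624, 0.1386]
eef_rot: [0.612, 0.791, 0.0, 0.0]
ft_force: [-5.4, -1.4, 6.2]
finger_gap: 0.174
finger_force: 64.9
```

Run:
```python
from m import *
snap('g')
W,I,_=load('g'); t=env.get_state()['tcp_pos']
yaw=np.deg2rad(14.5)
R=np.array([[np.cos(yaw),np.sin(yaw)],[-np.sin(yaw),np.cos(yaw)]])
for n in W:
    w=W[n].reshape(-1,3);c=I[n].reshape(-1,3).max(1)
    q=np.c_[(w[:,:2]-t[:2])@R.T,w[:,2]]+[0,.0035,0]
    for sx in(-1,1):
        for sy in(-1,1):
            s=q[(c<70)&(abs(q[:,0]*sx-.088)<.005)&(abs(q[:,1]*sy-.08)<.035)&(q[:,2]<.135)]
            if len(s)>10: print(n,sx,sy,len(s),np.round(np.percentile(s[:,2],[80,95])*1000,1))
```

```text
scene -1 -1 782 [102.8 109. ]
scene -1 1 57 [105.9 108.4]
scene 1 -1 1867 [ 97.3 109.4]
scene 1 1 1764 [ 97.  109.2]
top -1 -1 216 [108.5 110.3]
top 1 -1 236 [106.2 109.2]
```

The rim is at 110 mm all round, so the tray is fully seated. I'll release it and go up.

>>> {"api": "send_rows", "payload": {"targets": [{"grip": 1, "dx": 0, "dy": 0, "dz": 0.5, "turn": 0}, {"grip": 0.5, "dx": 0, "dy": 0, "dz": 0, "turn": 0}, {"grip": 0.3, "dx": 0, "dy": 0, "dz": 0, "turn": 0}, {"grip": 0.1, "dx": 0, "dy": 0, "dz": 0, "turn": 0}, {"grip": 0, "dx": 0, "dy": 0, "dz": 0, "turn": 0}, {"grip": 0, "dx": 0, "dy": 0, "dz": 5, "turn": 0}, {"grip": 0, "dx": 0, "dy": 0, "dz": 15, "turn": 0}, {"grip": 0, "dx": 0, "dy": 0, "dz": 25, "turn": 0}, {"grip": 0, "dx": 0, "dy": 0, "dz": 30, "turn": 0}, {"grip": 0, "dx": 0, "dy": 0, "dz": 30, "turn": 0}]}}

```text
time_s: 14.03
tcp_pos: [0.577, 0.2622, 0.2439]
eef_rot: [0.612, 0.791, -0.0, -0.0]
ft_force: [1.5, 0.3, -0.2]
finger_gap: 0.501
finger_force: 0.0
```

Run:
```python
from m import *
snap('h')
W,I,box=load('h'); s=env.get_state(); t=s['tcp_pos'];print(t,s['ft_force'])
yaw=np.deg2rad(14.5)
R=np.array([[np.cos(yaw),np.sin(yaw)],[-np.sin(yaw),np.cos(yaw)]])
C=np.array([.432,.223])
for n,cut in(('top',.155),('scene',.13),('scene',.155)):
    w=W[n].reshape(-1,3);c=I[n].reshape(-1,3).max(1)
    q=np.c_[(w[:,:2]-C)@R.T,w[:,2]]
    s=q[(q[:,2]>cut)&(q[:,2]<.172)&(abs(q[:,0])<.03)&(abs(q[:,1])<.025)&(c<110)]
    lo,hi=np.percentile(s[:,:2],[2,98],axis=0)
    print(n,cut,len(s),'lo',np.round(lo*1000,1),'hi',np.round(hi*1000,1),'world ctr',np.round(((lo+hi)/2@R+C)*1000,1),'ztop',np.percentile(s[:,2],98))
```

```text
[0.5796029  0.2631178  0.24927843] [0.6509335  0.41385476 0.25229148]
top 0.155 139 lo [-15.5  -5.3] hi [13.1  7.4] world ctr [430.5 223.7] ztop 0.16712021049983355
scene 0.13 288 lo [ -8.  -10.3] hi [18.  3.] world ctr [437.8 220.7] ztop 0.16683401977322473
scene 0.155 130 lo [ -7.9 -10.2] hi [18.   2.9] world ctr [437.8 220.8] ztop 0.16720177700312366
```

>>> {"api": "send_rows", "payload": {"targets": [{"grip": -0.2, "dx": -14, "dy": -4, "dz": 0, "turn": 7}, {"grip": -0.2, "dx": -14, "dy": -4, "dz": 0, "turn": 7}, {"grip": -0.2, "dx": -14, "dy": -4, "dz": 0, "turn": 7}, {"grip": -0.2, "dx": -14, "dy": -4, "dz": 0, "turn": 7}, {"grip": -0.2, "dx": -14, "dy": -4, "dz": 0, "turn": 7}, {"grip": -0.2, "dx": -14, "dy": -4, "dz": 0, "turn": 7}, {"grip": -0.2, "dx": -14, "dy": -4, "dz": 0, "turn": 7}, {"grip": -0.2, "dx": -14, "dy": -4, "dz": 0, "turn": 7}, {"grip": -0.2, "dx": -14, "dy": -4, "dz": 0, "turn": 7}, {"grip": -0.2, "dx": -14, "dy": -4, "dz": 0, "turn": 7}]}}

```text
time_s: 14.97
tcp_pos: [0.4365, 0.2221, 0.2427]
eef_rot: [0.045, 0.999, 0.0, -0.0]
ft_force: [-0.0, -0.1, 0.6]
finger_gap: 0.598
finger_force: 0.0
```

>>> {"api": "send_rows", "payload": {"targets": [{"grip": -0.2, "dx": 0, "dy": 0, "dz": 0, "turn": 6.7}, {"grip": -0.2, "dx": 0, "dy": 0, "dz": 0, "turn": 6.7}, {"grip": -0.2, "dx": 0, "dy": 0, "dz": 0, "turn": 6.6}, {"grip": -0.2, "dx": 0, "dy": 0, "dz": -10, "turn": 0}, {"grip": -0.2, "dx": 0, "dy": 0, "dz": -15, "turn": 0}, {"grip": -0.2, "dx": 0, "dy": 0, "dz": -15, "turn": 0}, {"grip": -0.2, "dx": 0, "dy": 0, "dz": -10, "turn": 0}, {"grip": -0.2, "dx": 0, "dy": 0, "dz": 0, "turn": 0}, {"grip": -0.2, "dx": 0, "dy": 0, "dz": 0, "turn": 0}, {"grip": -0.2, "dx": 0, "dy": 0, "dz": 0, "turn": 0}]}}

```text
time_s: 15.8
tcp_pos: [0.4377, 0.2224, 0.1935]
eef_rot: [-0.127, 0.992, 0.0, 0.001]
ft_force: [-0.5, -0.2, 1.0]
finger_gap: 0.601
finger_force: 0.0
```

>>> {"api": "send_rows", "payload": {"targets": [{"grip": -0.2, "dx": -3, "dy": 0, "dz": -10, "turn": 0}, {"grip": -0.2, "dx": 0, "dy": 0, "dz": -15, "turn": 0}, {"grip": -0.2, "dx": 0, "dy": 0, "dz": -15, "turn": 0}, {"grip": -0.2, "dx": 0, "dy": 0, "dz": -12, "turn": 0}, {"grip": -0.2, "dx": 0, "dy": 0, "dz": -7, "turn": 0}, {"grip": 0.2, "dx": 0, "dy": 0, "dz": 0, "turn": 0}, {"grip": 0.4, "dx": 0, "dy": 0, "dz": 0, "turn": 0}, {"grip": 0.5, "dx": 0, "dy": 0, "dz": 0, "turn": 0}, {"grip": 0.5, "dx": 0, "dy": 0, "dz": 0, "turn": 0}, {"grip": 0.5, "dx": 0, "dy": 0, "dz": 0, "turn": 0}]}}

```text
time_s: 16.63
tcp_pos: [0.4347, 0.2225, 0.1345]
eef_rot: [-0.127, 0.992, 0.0, 0.001]
ft_force: [0.4, -0.1, -0.6]
finger_gap: 0.251
finger_force: 0.0
```

Run:
```python
from h import *
snap('i')
b=cv2.imread('pics/i_scene.png');a=cv2.imread('pics/i_top.png')
f=lambda im,x,y,w,h:cv2.resize(im[y:y+h,x:x+w],(400,300),interpolation=cv2.INTER_CUBIC)
cv2.imwrite('pics/crop5.png',np.hstack([f(a,140,270,120,90),f(b,390,110,120,90)]))
```

```text
(no output)
```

View pics/crop5.png

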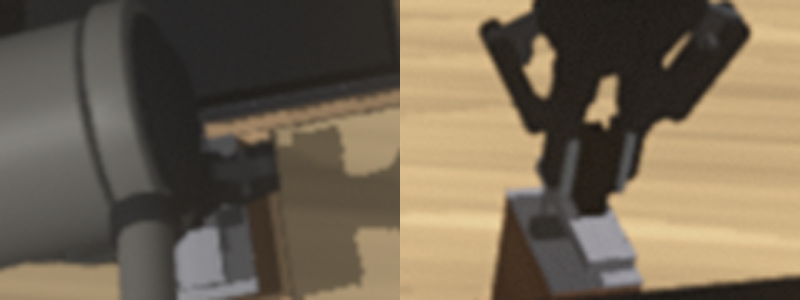

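The right crop shows the tab (600,165) centred between the pads. I'll close on it and lift 15 mm.

>>> {"api": "send_rows", "payload": {"targets": [{"grip": 1, "dx": 0, "dy": 0, "dz": 0, "turn": 0}, {"grip": 1, "dx": 0, "dy": 0, "dz": 0, "turn": 0}, {"grip": 1, "dx": 0, "dy": 0, "dz": 0, "turn": 0}, {"grip": 1, "dx": 0, "dy": 0, "dz": 0, "turn": 0}, {"grip": 1, "dx": 0, "dy": 0, "dz": 3, "turn": 0}, {"grip": 1, "dx": 0, "dy": 0, "dz": 4, "turn": 0}, {"grip": 1, "dx": 0, "dy": 0, "dz": 4, "turn": 0}, {"grip": 1, "dx": 0, "dy": 0, "dz": 4, "turn": 0}, {"grip": 1, "dx": 0, "dy": 0, "dz": 0, "turn": 0}, {"grip": 1, "dx": 0, "dy": 0, "dz": 0, "turn": 0}]}}

```text
time_s: 17.57
tcp_pos: [0.4338, 0.2236, 0.1487]
eef_rot: [-0.127, 0.992, 0.001, -0.0]
ft_force: [0.3, 6.9, -3.4]
finger_gap: 0.154
finger_force: 60.0
```

>>> {"api": "send_rows", "payload": {"targets": [{"grip": 1, "dx": 0, "dy": 0.7, "dz": 0, "turn": 0}, {"grip": 1, "dx": 4.8, "dy": 1.2, "dz": 0, "turn": 0}, {"grip": 1, "dx": 4.8, "dy": 1.2, "dz": 0, "turn": 0}, {"grip": 1, "dx": 4.8, "dy": 1.3, "dz": 0, "turn": 0}, {"grip": 1, "dx": 4.9, "dy": 1.3, "dz": 0, "turn": 0}, {"grip": 1, "dx": 4.9, "dy": 1.2, "dz": 0, "turn": 0}, {"grip": 1, "dx": 4.8, "dy": 1.3, "dz": 0, "turn": 0}, {"grip": 1, "dx": 4.8, "dy": 1.2, "dz": 0, "turn": 0}, {"grip": 1, "dx": 0, "dy": 0, "dz": 0, "turn": 0}, {"grip": 1, "dx": 0, "dy": 0, "dz": 0, "turn": 0}]}}

```text
time_s: 18.4
tcp_pos: [0.4682, 0.2327, 0.1484]
eef_rot: [-0.127, 0.992, 0.001, -0.0]
ft_force: [-1.2, 6.7, -4.5]
finger_gap: 0.151
finger_force: 60.0
```

>>> {"api": "send_rows", "payload": {"targets": [{"grip": 1, "dx": 1.9, "dy": 0.7, "dz": 0, "turn": 0}, {"grip": 1, "dx": 1.9, "dy": 0.7, "dz": 0, "turn": 0}, {"grip": 1, "dx": 1.9, "dy": 0.6, "dz": 0, "turn": 0}, {"grip": 1, "dx": 1.9, "dy": 0.6, "dz": 0, "turn": 0}, {"grip": 1, "dx": 1, "dy": 0.3, "dz": 0, "turn": 0}, {"grip": 1, "dx": 1, "dy": 0.3, "dz": 0, "turn": 0}, {"grip": 1, "dx": 0.5, "dy": 0.1, "dz": 0, "turn": 0}, {"grip": 1, "dx": 0.5, "dy": 0.1, "dz": 0, "turn": 0}, {"grip": 1, "dx": 0, "dy": 0, "dz": 0, "turn": 0}, {"grip": 1, "dx": 0, "dy": 0, "dz": 0, "turn": 0}]}}

```text
time_s: 19.23
tcp_pos: [0.4755, 0.2347, 0.1474]
eef_rot: [-0.127, 0.992, -0.0, -0.004]
ft_force: [-11.3, 1.8, -3.7]
finger_gap: 0.154
finger_force: 60.0
```

>>> {"api": "send_rows", "payload": {"targets": [{"grip": 1, "dx": 1, "dy": 0.3, "dz": 0, "turn": 0}, {"grip": 1, "dx": 1, "dy": 0.2, "dz": 0, "turn": 0}, {"grip": 1, "dx": 0, "dy": 0, "dz": 0, "turn": 0}, {"grip": 1, "dx": 0, "dy": 0, "dz": 0, "turn": 0}, {"grip": 1, "dx": 0, "dy": 0, "dz": -3, "turn": 0}, {"grip": 1, "dx": 0, "dy": 0, "dz": -4, "turn": 0}, {"grip": 1, "dx": 0, "dy": 0, "dz": -4, "turn": 0}, {"grip": 1, "dx": 0, "dy": 0, "dz": -3, "turn": 0}, {"grip": 1, "dx": 0, "dy": 0, "dz": 0, "turn": 0}, {"grip": 1, "dx": 0, "dy": 0, "dz": 0, "turn": 0}]}}

```text
time_s: 20.07
tcp_pos: [0.4755, 0.2348, 0.1345]
eef_rot: [-0.127, 0.992, -0.001, -0.006]
ft_force: [-20.7, 0.2, 10.7]
finger_gap: 0.154
finger_force: 62.3
```

It held at the stop with 20 N on it, and the upward contact shows the catch is down. I'll relax, open and retreat.

>>> {"api": "send_rows", "payload": {"targets": [{"grip": 1, "dx": -1.5, "dy": -0.4, "dz": 0, "turn": 0}, {"grip": 0.6, "dx": 0, "dy": 0, "dz": 0, "turn": 0}, {"grip": 0.4, "dx": 0, "dy": 0, "dz": 0, "turn": 0}, {"grip": 0.2, "dx": 0, "dy": 0, "dz": 0, "turn": 0}, {"grip": 0, "dx": 0, "dy": 0, "dz": 0, "turn": 0}, {"grip": 0, "dx": 0, "dy": 0, "dz": 0, "turn": 0}, {"grip": 0, "dx": 0, "dy": 0, "dz": 8, "turn": 0}, {"grip": 0, "dx": 0, "dy": 0, "dz": 20, "turn": 0}, {"grip": 0, "dx": 0, "dy": 0, "dz": 30, "turn": 0}, {"grip": 0, "dx": 0, "dy": 0, "dz": 30, "turn": 0}]}}

```text
time_s: 20.9
tcp_pos: [0.4788, 0.235, 0.2239]
eef_rot: [-0.127, 0.992, -0.0, -0.001]
ft_force: [0.9, 0.8, -0.8]
finger_gap: 0.501
finger_force: 0.0
```

>>> {"api": "send_rows", "payload": {"targets": [{"grip": 0, "dx": -10, "dy": -10, "dz": 10, "turn": 0}, {"grip": 0, "dx": -15, "dy": -25, "dz": 0, "turn": 0}, {"grip": 0, "dx": -15, "dy": -30, "dz": 0, "turn": 0}, {"grip": 0, "dx": -10, "dy": -30, "dz": 0, "turn": 0}, {"grip": 0, "dx": -5, "dy": -30, "dz": 0, "turn": 0}, {"grip": 0, "dx": 0, "dy": -30, "dz": 0, "turn": 0}, {"grip": 0, "dx": 0, "dy": -30, "dz": 0, "turn": 0}, {"grip": 0, "dx": 0, "dy": -20, "dz": 0, "turn": 0}, {"grip": 0, "dx": 0, "dy": -10, "dz": 0, "turn": 0}, {"grip": 0, "dx": 0, "dy": 0, "dz": 0, "turn": 0}]}}

```text
time_s: 21.73
tcp_pos: [0.4245, 0.0187, 0.2333]
eef_rot: [-0.125, 0.992, -0.0, 0.0]
ft_force: [-0.6, 0.3, 0.0]
finger_gap: 0.5
finger_force: 0.0
```

Run:
```python
from m import *
snap('j')
W,I,box=load('j'); s=env.get_state(); print(s['tcp_pos'],s['ft_force'])
for n,b in(('top',(150,200,260,370)),('scene',(420,130,480,220))):
    box(n,*b,lambda w,c:(w[:,2]>.155)&(w[:,2]<.18)&(c.max(1)<110)&(w[:,0]<.52),n+' tab')
```

```text
[0.42429555 0.02059775 0.23306586] [ 0.12079833 -0.1323864  -0.1487086 ]
top tab 148 [0.4716 0.2339 0.1636] z [0.157 0.164 0.168] rect [471.6 234.9] [30.3 14.6] 13.8
scene tab 150 [0.4808 0.231  0.163 ] z [0.156 0.165 0.167] rect [477.7 230.9] [29. 14.] 15.1
```

View pics/j_scene.png

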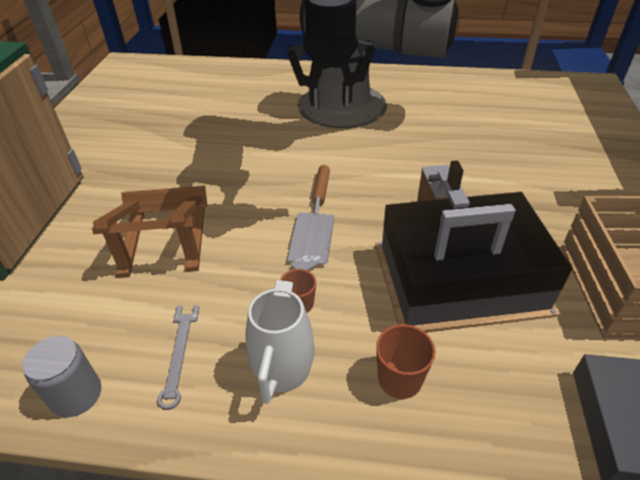

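The tray is seated at (475,255) and everything else looks untouched. The tab moved about 42 mm by measurement, against a nominal 45. To be sure it's home, I'll nudge it once more with shut fingers from behind.

>>> {"api": "send_rows", "payload": {"targets": [{"grip": 1, "dx": 0, "dy": 15, "dz": 0, "turn": 0}, {"grip": 1, "dx": 0, "dy": 28, "dz": 0, "turn": 0}, {"grip": 1, "dx": 0, "dy": 30, "dz": 0, "turn": 0}, {"grip": 1, "dx": 2, "dy": 30, "dz": 0, "turn": 0}, {"grip": 1, "dx": 2, "dy": 30, "dz": 0, "turn": 0}, {"grip": 1, "dx": 2, "dy": 30, "dz": 0, "turn": 0}, {"grip": 1, "dx": 2, "dy": 25, "dz": 0, "turn": 0}, {"grip": 1, "dx": 2, "dy": 14, "dz": 0, "turn": 0}, {"grip": 1, "dx": 0, "dy": 0, "dz": -10, "turn": 0}, {"grip": 1, "dx": 0, "dy": 0, "dz": -10, "turn": 0}]}}

```text
time_s: 22.67
tcp_pos: [0.4336, 0.225, 0.2128]
eef_rot: [-0.129, 0.992, 0.0, 0.0]
ft_force: [-0.2, -1.0, -0.9]
finger_gap: 0.002
finger_force: 0.0
```

>>> {"api": "send_rows", "payload": {"targets": [{"grip": 1, "dx": 0, "dy": 0, "dz": -15, "turn": 0}, {"grip": 1, "dx": 0, "dy": 0, "dz": -20, "turn": 0}, {"grip": 1, "dx": 0, "dy": 0, "dz": -20, "turn": 0}, {"grip": 1, "dx": 0, "dy": 0, "dz": -15, "turn": 0}, {"grip": 1, "dx": 0, "dy": 0, "dz": -3, "turn": 0}, {"grip": 1, "dx": 3, "dy": 0.8, "dz": 0, "turn": 0}, {"grip": 1, "dx": 3, "dy": 0.8, "dz": 0, "turn": 0}, {"grip": 1, "dx": 2, "dy": 0.5, "dz": 0, "turn": 0}, {"grip": 1, "dx": 2, "dy": 0.5, "dz": 0, "turn": 0}, {"grip": 1, "dx": 0, "dy": 0, "dz": 0, "turn": 0}]}}

```text
time_s: 23.5
tcp_pos: [0.4451, 0.2251, 0.1406]
eef_rot: [-0.127, 0.992, 0.0, 0.001]
ft_force: [0.0, 0.0, -0.1]
finger_gap: -0.003
finger_force: 0.0
```

>>> {"api": "send_rows", "payload": {"targets": [{"grip": 1, "dx": 1, "dy": 0.2, "dz": 0, "turn": 0}, {"grip": 1, "dx": 1, "dy": 0.3, "dz": 0, "turn": 0}, {"grip": 1, "dx": 1, "dy": 0.2, "dz": 0, "turn": 0}, {"grip": 1, "dx": 1, "dy": 0.3, "dz": 0, "turn": 0}, {"grip": 1, "dx": 1, "dy": 0.2, "dz": 0, "turn": 0}, {"grip": 1, "dx": 1, "dy": 0.3, "dz": 0, "turn": 0}, {"grip": 1, "dx": 0, "dy": 0, "dz": 0, "turn": 0}, {"grip": 1, "dx": 0, "dy": 0, "dz": 0, "turn": 0}, {"grip": 1, "dx": 0, "dy": 0, "dz": 0, "turn": 0}, {"grip": 1, "dx": 0, "dy": 0, "dz": 0, "turn": 0}]}}

```text
time_s: 24.33
tcp_pos: [0.4494, 0.2261, 0.1397]
eef_rot: [-0.127, 0.992, -0.0, -0.001]
ft_force: [-5.6, -1.3, 3.1]
finger_gap: 0.001
finger_force: 2.6
```

A 5.6 N push, well above the catch's 1 N friction, met a firm stop with the tab where I had measured it. The catch is home, so I'll retreat.

>>> {"api": "send_rows", "payload": {"targets": [{"grip": 1, "dx": -5, "dy": -1, "dz": 0, "turn": 0}, {"grip": 1, "dx": -6, "dy": -2, "dz": 0, "turn": 0}, {"grip": 1, "dx": 0, "dy": 0, "dz": 15, "turn": 0}, {"grip": 1, "dx": 0, "dy": 0, "dz": 30, "turn": 0}, {"grip": 1, "dx": 0, "dy": 0, "dz": 30, "turn": 0}, {"grip": 1, "dx": 0, "dy": -10, "dz": 15, "turn": 0}, {"grip": 1, "dx": 0, "dy": -25, "dz": 0, "turn": 0}, {"grip": 1, "dx": 0, "dy": -20, "dz": 0, "turn": 0}, {"grip": 1, "dx": 0, "dy": -10, "dz": 0, "turn": 0}, {"grip": 1, "dx": 0, "dy": 0, "dz": 0, "turn": 0}]}}

```text
time_s: 25.17
tcp_pos: [0.4391, 0.1569, 0.2299]
eef_rot: [-0.126, 0.992, -0.0, 0.0]
ft_force: [0.1, 0.2, -0.3]
finger_gap: 0.003
finger_force: 0.0
```

Run:
```python
from m import *
snap('k')
W,I,box=load('k')
for n,b in(('top',(150,200,260,370)),('scene',(420,130,480,220))):
    box(n,*b,lambda w,c:(w[:,2]>.155)&(w[:,2]<.18)&(c.max(1)<110)&(w[:,0]<.52),n+' tab')
print(env.get_state()['tcp_pos'],env.get_state()['ft_force'])
print(env.hand_in())
```

```text
top tab none
scene tab 149 [0.4804 0.2311 0.1629] z [0.155 0.164 0.167] rect [477.4 231.7] [30.4 14.9] 11.8
[0.43923891 0.15853135 0.22976967] [-0.6911946  -0.30167771 -0.6251077 ]
the job is handed in; nothing more can be done
None
```

The tray is level and fully seated on the fixed tray, with the catch lifted over its bump, pushed to its stop and let down over the rim. I handed the job in at about 25 s with the arm clear. Catch travel measured about 42 mm against the nominal 45, but a second push met a firm stop.

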